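# Clear the pile into the bench holders

### The job

Take the pile on the bench apart and put each thing in its own holder: stand the glue bottle in the small round cup, set the flux tin in the wide shallow dish, drop the roll of tape over the upright post so that it lies flat on the post's foot, and lay the battery pack flat in the long cradle with its leads pointing out of the open end over the narrow tongue. Keep the bottle and the tin upright all the time; at the end everything rests in its holder, let go.

Things in the scene. Friction and masses are not known exactly. Their poses are not given: they have to be found in the camera images.
- bottle: Small white glue bottle with a tapered blue cap, at the top of the pile, standing upright on the tin. Round body 29 mm in diameter and 55 mm high, the cap goes on to 92 mm. Origin at the centre of its underside, z up along the bottle. Grip it round the body, 30 to 50 mm above its underside. 28 g.
- tin: Round flat metal flux tin with a closed lid, under the bottle and on the tape; about 51 mm in diameter and 17 mm high (the lid does not open here). Origin at the centre of its underside, z up. Grip it across its diameter; in the pile the tape below it is wider than the tin. 45 g.
- tape: Roll of black insulating tape lying flat under the tin and on the battery pack: outer diameter 62 mm, height 18 mm, with an open centre hole 33 mm wide. Origin at the centre of its underside, z up along the hole. Grip it across its outer diameter; in the pile it overhangs the battery pack by about 12 mm on either long side. 50 g.
- battery: Dark battery pack with leads ending in a yellow plug, bottom of the pile. Its block is 38 mm wide (x), 79 mm long (y), 32 mm high (z). Origin on the underside near the lead end: the block spans x -24 to +14, y +3 to +82 mm; leads and plug run along -y to y = -82 mm, plug 9 mm high. Grip the block across its 38 mm width. 220 g.
- battery_pack (a point): Centre of the underside of the battery's block (without the leads), at x = -5, y = +42.5 mm in the battery's frame; axes as the battery's.
- bottle_cup: Fixed grey round cup for the bottle, the smallest and deepest of the round holders: 54 mm outside, about 46 mm inside, rim 20 mm high, floor 5 mm above the bench. Origin at its centre on the bench.
- tin_dish: Fixed grey round shallow dish for the tin: 84 mm outside, 72 mm inside, rim 9 mm high, floor 5 mm above the bench. Origin at its centre on the bench.
- tape_post: Fixed holder for the tape: a flat grey round foot 80 mm in diameter and 6 mm high with an upright aluminium post, 17 mm in diameter, in its middle; the post's tapered tip is 40 mm above the bench. Origin at its centre on the bench.
- cradle: Fixed grey cradle for the battery: a trough 55 mm wide (x) and 95 mm long (y) inside, floor 5 mm and low wall tops 11 mm above the bench. End +y is closed; end -y has a 34 mm gap, from which a tongue 34 mm wide, 5 mm high, runs to y = -125 mm under the leads. Origin on the bench under the trough's middle: the block's centre belongs over it, battery y along cradle y.
There are look-alikes about, which are no part of the job. Of the things that look like the tin, the middle-sized one is meant.

How it is judged:
At the end, for the whole second after the job is handed in: Bottle upright on the cup's floor (13 mm from centre); tin flat on the dish's floor (15 mm); tape flat on the foot, post through its hole (13 mm); battery flat on the cradle's floor (block centre within 15 mm, 0.25 rad), leads out of the open end; all at rest (horizontal distance between bottle and bottle_cup below 0.013 m and height (world z) of bottle below 0.01 m and angle between bottle's own z axis and vertical below 0.12 rad and horizontal distance between tin and tin_dish below 0.015 m and height (world z) of each of tin, battery_pack below 0.0085 m and angle between each of tin, battery's own z axis and vertical below 0.1 rad and horizontal distance between tape and tape_post below 0.013 m and height (world z) of tape below 0.0115 m and angle between tape's own z axis and vertical below 0.15 rad and horizontal distance between battery_pack and cradle below 0.015 m and angle between the y axis of battery and the y axis of cradle, either way round below 0.25 rad and y of battery in the frame of cradle below -0.025 m and linear speed of each of bottle, tin, tape, battery below 0.02 m/s); the robot touches nothing.
It fails at once if the bottle is tipped over (angle between bottle's own z axis and vertical above 0.8 rad).
It fails at once if the tin is tipped over (angle between tin's own z axis and vertical above 0.8 rad).
It also fails if it takes over 115 s, if anything falls off the work surface, if the arm or the gripper's body presses on something with over 40 N, if the wrist force passes 120 N, or if a joint passes its speed limit or range.

### The arm

A 6-joint arm with a two-finger parallel gripper is mounted at the origin on a cart in front of the work surface, level with it; the furniture and walls round the work are solid. World frame = base frame: x ahead of the robot, y to its left, z up, the work surface at z = 0. Lengths are in m, angles in rad, forces in N, time in s.
With the tool pointing down it reaches from about 0.25 to 0.725 m from the base axis. Payload 4 kg.
Tool frame: the origin (TCP) lies at the very end of the fingers, on their centre line; the grasp point (between the pads) lies 19 mm behind it; z points along the fingers, y is the line along which they close (so a half turn about z gives the same grasp; the last joint's range is limited). The gripper opens to 85 mm and grips with 20 to 120 N. Pads are 22 mm wide; open, the fingers measure 114 mm over their backs; the gripper's body (76 mm by 85 mm) begins 54 mm behind the grasp point. The pads swing forward as they close: fully open they stand 13 mm farther back than shut.
Start: joints at [1.129, 0.241, 0.005, 1.335, 0, 1.571], TCP at [0.214, 0.452, 0.231] pointing down, gripper open.
Joint ranges: [-2.72, 2.72], [-1.05, 1.87], [-1.09, 1.28], [-1.99, 2.15], [-1.42, 1.44], [-3.14, 3.14]. Speed limits (rad/s): [2.79, 2.79, 3.14, 3.14, 3.14, 3.14].

### API

Orientations are given as a unit quaternion [x, y, z, w].
In Python, from workcell import bot, vision, workorder, boxes_of gives the robot as it stands.
- The arm moves only by the tool send_rows, never from a script. Its argument "motion" is text: rows parted by semicolons, each of 5 numbers parted by spaces: the closure, from -1 (fully open) to 1 (shut), so that 0 is half open, then the shift along the tool's x, y, z in cm, then the turn about the tool's z in rad. In form: claw x y z twist; .... A call has 1 to 5 rows; each row is the pose to reach, as a shift and turn from the pose commanded when the call began, along the tool's axes at that moment; what a row does not reach only later rows make up. A row lasts 1/10 s, in which the tool goes at most 50 mm and 8.59 degrees, less where a joint would pass 70% of its speed; a pose out of reach is approached as far as the arm can. A call with a gripper value outside its range is refused whole. The fingers move at their own pace and stop on an object; the grip force is fixed at half the most. Time passes only in rows, so rows that repeat a pose let the fingers close. It gives the time, the measured TCP pose, the force, the opening and the grip force at its end, in the units of the state.
- bot.get_obs(): the state, without advancing time (a new reading comes with each control period).
- vision.camera(name): name is "side" or "top" or "wrist"; returns the picture (400x640x3 uint8, red, green, blue); there is no depth.
- vision.camera_model(name): a dict with "fov_y" (degrees; the focal length in pixels is half the picture's height over the tangent of half this angle, whatever the lens; pixels are square), "cx", "cy" (the principal point, pixels), "world_from_camera" (4x4, takes a point from camera to world coordinates); the wrist camera has in their place "hand_eye" (4x4, takes a point from camera to tool coordinates, whose origin is the TCP and whose axes are the flange's). Camera axes: x right, y down, z forward; pixel columns grow to the right and rows downward; lengths in m; the calibration is good to about 2 mm. The wrist camera is an equidistant fisheye: a pixel r from the principal point sees the ray r / f radians off the axis. A picture is of the moment at which its call begins: read the wrist's pose just before it. camera_model takes no time and is no camera call.
- workorder.job_done(): hands the job in; it is judged then, once.
Trained networks look in the newest picture that a camera, given by its name, has taken for a name from the list of things; names that differ only in an ending like _2 or _b are one class to them, and where a whole thing is asked for, a point or a joint stands for the part that bears it (a point fixed in the world has none). Each returns a list of dicts, best first, with "conf" (0 to 1); they miss things now and then, are a little off and sometimes report something else, mostly with a low value. They report only what shows in the picture. A call takes as long as a camera call. They do not tell look-alikes from the thing itself.
- boxes_of(camera, target): "rect" ([centre column, centre row, width, height] in pixels, round what is visible of it).
The state is a dict: "clock": time; "joint_pos": joint angles; "joint_vel": joint speeds; "tau": joint torques, N m; "eef_pos": TCP position; "tool_rot": TCP orientation; "ft_force": force on the tool from outside, world axes, zero at the start; "ft_torque": the same for the moment, N m; "grip_width": finger opening in m; "grasp_force": force on a finger pad.
Only numpy, scipy, OpenCV 4.12 (cv2) and the standard library are available. Lean on these libraries where they do the work, as an engineer would, in place of code of your own. Each camera call takes 0.05 s, during which the arm holds its last target. There are 200 camera calls.

## Working session

There is one attempt and no reset: what is moved stays moved. The work goes in short steps, Python scripts to look and compute and a tool call to move; the robot and the scene stay as the last step left them, time stands still between calls to the robot, and variables do not carry over. Pictures are saved under pics/ and viewed, at most 14 in all, crops included, and the job is handed in when it is done.

Besides the shell and the picture viewer there is one more tool, called after "Request:" as name(argument=value, ...), one argument or row to a line, values as JSON. send_rows: Moves the arm, as the interface text tells. Its arguments: {"type":"object","properties":{"motion":{"type":"string"}},"required":["motion"]}

```bash
mkdir -p pics; ls; python3 - <<'E'
from workcell import bot, vision, workorder, boxes_of
import cv2
o=bot.get_obs(); print({k:o[k] for k in ['clock','eef_pos','tool_rot','grip_width']})
for c in ['top','side','wrist']:
    im=vision.camera(c); cv2.imwrite(f'pics/{c}0.png',im[:,:,::-1]); print(c,vision.camera_model(c))
    for t in ['bottle','tin','tape','battery','bottle_cup','tin_dish','tape_post','cradle']:
        print(c,t,[(round(d['conf'],2),[round(v) for v in d['rect']]) for d in boxes_of(c,t)][:4])
E
```

```text
pics
{'clock': 0.0, 'eef_pos': array([0.21351917, 0.45142401, 0.23043076]), 'tool_rot': array([ 2.19116530e-01,  9.75698164e-01, -9.95081455e-04, -2.18528234e-04]), 'grip_width': 0.08524691798957436}
top {'fov_y': 50.191987955288134, 'cx': 317.0373916624145, 'cy': 198.4200612092515, 'world_from_camera': array([[-0.01473819, -0.99587694,  0.08950921,  0.37654619],
       [-0.99972116,  0.01632828,  0.0170583 ,  0.01830131],
       [-0.0184495 , -0.08923284, -0.9958399 ,  1.47330188],
       [ 0.        ,  0.        ,  0.        ,  1.        ]])}
top bottle []
top tin [(0.87, [259, 178, 20, 23])]
top tape []
top battery [(0.64, [238, 214, 19, 48])]
top bottle_cup [(0.56, [287, 164, 15, 13])]
top tin_dish [(0.6, [324, 184, 22, 25])]
top tape_post [(0.89, [384, 175, 24, 27])]
top cradle [(0.56, [416, 237, 22, 54])]
side {'fov_y': 43.67531429079326, 'cx': 315.4342743605439, 'cy': 196.53150005268338, 'world_from_camera': array([[-0.89050885, -0.29789048,  0.34388261,  0.05893736],
       [-0.4547482 ,  0.55940459, -0.69301557,  0.94103562],
       [ 0.01407323, -0.7735165 , -0.6336199 ,  0
[... 464 characters left out ...]
(0.6, [429, 178, 9, 2])]
wrist {'fov_y': 65.70646984690485, 'cx': 323.66490504886417, 'cy': 196.85234091473367, 'hand_eye': array([[ 1.34445735e-03, -9.52978730e-01, -3.03034212e-01,
         7.74506161e-02],
       [ 9.99999095e-01,  1.29272032e-03,  3.71315050e-04,
        -1.05355700e-03],
       [ 3.78831377e-05, -3.03034437e-01,  9.52979606e-01,
        -1.43586562e-01],
       [ 0.00000000e+00,  0.00000000e+00,  0.00000000e+00,
         1.00000000e+00]])}
wrist bottle [(0.4, [310, 321, 50, 45])]
wrist tin [(0.88, [363, 322, 23, 16])]
wrist tape []
wrist battery [(0.95, [308, 322, 52, 38])]
wrist bottle_cup []
wrist tin_dish []
wrist tape_post []
wrist cradle [(0.78, [72, 351, 32, 44])]
```

```bash
python3 - <<'E'
import cv2
a=cv2.imread('pics/top0.png'); s=cv2.imread('pics/side0.png')
cv2.imwrite('pics/v1.png',cv2.resize(a[120:300,200:460],None,fx=3,fy=3,interpolation=cv2.INTER_CUBIC))
cv2.imwrite('pics/v2.png',cv2.resize(s[130:350,190:460],None,fx=2.7,fy=2.7,interpolation=cv2.INTER_CUBIC))
E
```

```text
(no output)
```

View pics/v1.png

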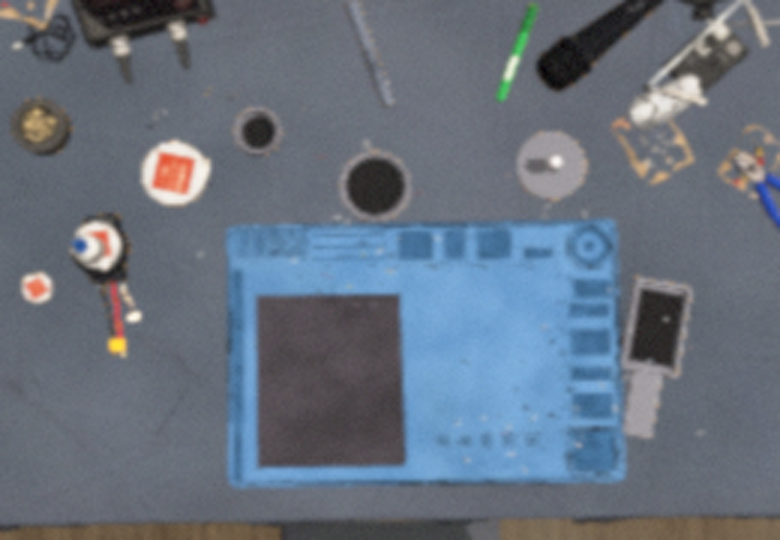

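View pics/v2.png

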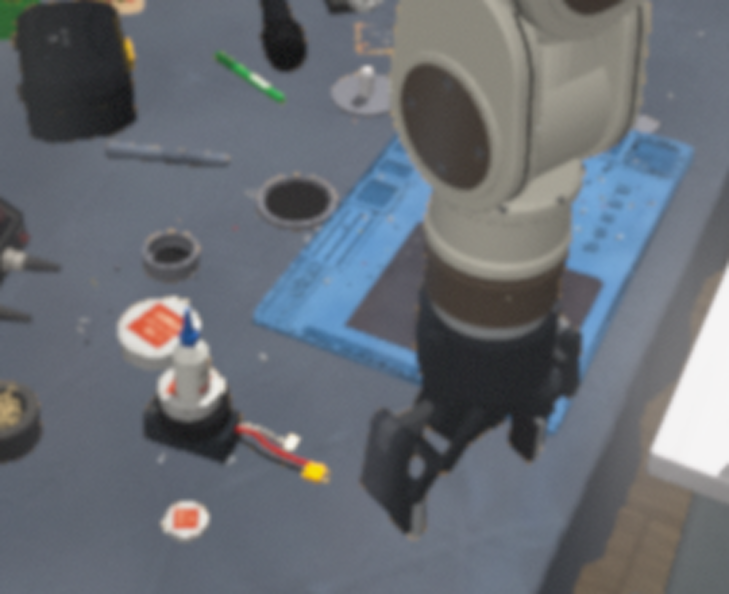

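Top view: the pile is at full-frame px (234,202), with the bottle's blue cap at (227,201) and leads running down to the yellow plug at (239,235). Tin look-alikes are a large one at (259,178), a small one at (212,216) and the middle-sized one in the pile under the bottle, which is the one I want. The cup is at (286,163), dish (325,182), post (385,174) and cradle (420,228), with its tongue towards the robot.

```bash
cat > h.py <<'E'
from workcell import bot, vision, workorder, boxes_of
import numpy as np, cv2
from scipy.spatial.transform import Rotation as R
def tool():
    o=bot.get_obs(); T=np.eye(4); T[:3,:3]=R.from_quat(o['tool_rot']).as_matrix(); T[:3,3]=o['eef_pos']; return T
def cam(c):
    m=vision.camera_model(c)
    M=m['world_from_camera'] if c!='wrist' else tool()@m['hand_eye']
    return m,M,200/np.tan(np.radians(m['fov_y']/2))
def p2w(c,u,v,z,cm=None):
    m,M,f=cm or cam(c); a,b=(u-m['cx'])/f,(v-m['cy'])/f
    r=np.hypot(a,b)+1e-12
    d=np.array([a,b,1]) if c!='wrist' else np.array([a/r*np.sin(r),b/r*np.sin(r),np.cos(r)])
    d=M[:3,:3]@d; return M[:3,3]+d*(z-M[2,3])/d[2]
def w2p(c,p,cm=None):
    m,M,f=cm or cam(c); q=M[:3,:3].T@(np.asarray(p)-M[:3,3])
    if c!='wrist': return m['cx']+f*q[0]/q[2], m['cy']+f*q[1]/q[2]
    s=np.hypot(q[0],q[1]); t=np.arctan2(s,q[2])*f/s; return m['cx']+q[0]*t,m['cy']+q[1]*t
def totool(p):  # cm, in tool axes, from the tcp
    T=tool(); return (T[:3,:3].T@(np.asarray(p)-T[:3,3])*100).round(1)
E
python3 - <<'E'
from h import *
for n,c,u,v,z in [('cap','top',80,243,.159),('tin','top',102,247,.067),('plug','top',118,346,.009),('leadroot','top',110,280,.02),('cup','top',257,130,.02),('dish','top',375,185,.009),('foot','top',551,165,.006),('tip','top',556,161,.04),('trough','top',659,325,.011),('tongueend','top',642,437,.005),('big','top',176,173,.02)]:
    print(n,p2w(c,200+u/3,120+v/3,z)[:2].round(3))
for n,u,v,z in [('cap',187,312,.159),('tinc',193,388,.067),('plug',316,472,.009),('cup',171,252,.02),('dish',297,199,.009),('foot',364,94,.006)]:
    print('s',n,p2w('side',190+u/2.7,130+v/2.7,z)[:2].round(3))
T=tool();print(T.round(3))
E
```

```text
cap [0.491 0.321]
tin [0.494 0.318]
plug [0.385 0.312]
leadroot [0.46  0.319]
cup [0.63 0.15]
dish [0.566 0.015]
foot [ 0.586 -0.188]
tip [ 0.586 -0.189]
trough [ 0.4   -0.304]
tongueend [ 0.274 -0.282]
big [0.582 0.243]
s cap [0.489 0.333]
s tinc [0.492 0.329]
s plug [0.385 0.317]
s cup [0.627 0.156]
s dish [0.564 0.018]
s foot [ 0.586 -0.182]
[[-0.904  0.428 -0.     0.214]
 [ 0.428  0.904 -0.     0.452]
 [ 0.    -0.    -1.     0.231]
 [ 0.     0.     0.     1.   ]]
```

Request:
send_rows(
  motion="-1 -24 0 -4 -0.55; -1 -24 0 -4 -0.55; -1 -24 0 -4 -0.55; -1 -24 0 -4 -0.55; -1 -24 0 -4 -0.55",
)

```text
clock: 1.85
eef_pos: [0.4201, 0.3544, 0.2695]
tool_rot: [-0.056, 0.998, 0.0, 0.0]
ft_force: [0.0, 1.0, 0.5]
grip_width: 0.0853
grasp_force: 0.0
```

```bash
python3 - <<'E'
from h import *
im=vision.camera('wrist'); cv2.imwrite('pics/w1.png',im[:,:,::-1]); cm=cam('wrist')
print(cm[1].round(3),bot.get_obs()['joint_pos'].round(2),tool().round(3))
for n,p in [('cap',(.491,.325,.159)),('tin',(.491,.325,.067)),('plug',(.385,.314,.009))]: print(n,np.round(w2p('wrist',p),0))
E
```

```text
[[-0.103  0.946  0.308  0.349]
 [ 0.995  0.099  0.03   0.342]
 [-0.002  0.31  -0.951  0.414]
 [ 0.     0.     0.     1.   ]] [ 0.69  0.33  0.23  1.46 -0.01  0.59] [[-0.995 -0.102  0.007  0.427]
 [-0.102  0.995 -0.001  0.351]
 [-0.007 -0.002 -1.     0.27 ]
 [ 0.     0.     0.     1.   ]]
cap [290. 254.]
tin [298. 218.]
plug [300. 125.]
```

View pics/w1.png

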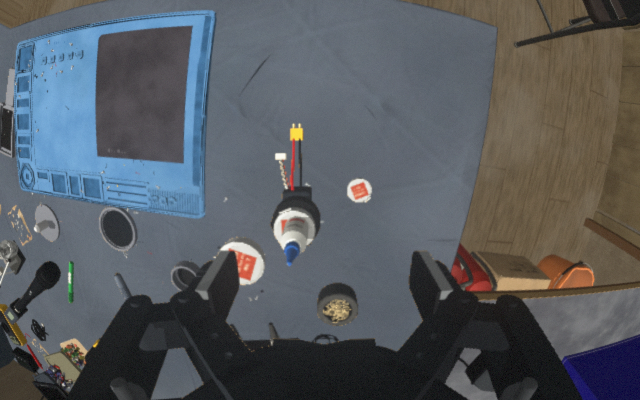

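The wrist view shows the pile close up: cap tip at (291,258), tin at (296,226) and plug at (296,133), as predicted. The big tin is at (244,262) and the small one at (359,189); both are decoys, and the middle-sized tin is in the pile.

```bash
python3 - <<'E'
from h import *
cm=cam('wrist'); print(tool()[:3,3].round(4))
for n,u,v,z in [('captip',290.5,257,.155),('tin',296,226,.067),('tape',296,215,.05),('plug',296,132,.009),('leadroot',295,187,.032),('cup',186,276,.02),('dish',118,228,.009),('foot',47,222,.006)]: print(n,p2w('wrist',u,v,z)[:2].round(3))
im=cv2.imread('pics/w1.png'); cv2.imwrite('pics/v3.png',cv2.resize(im[110:290,220:380],None,fx=3.3,fy=3.3,interpolation=cv2.INTER_CUBIC))
E
```

```text
[0.4274 0.3508 0.2705]
captip [0.496 0.325]
tin [0.502 0.323]
tape [0.494 0.321]
plug [0.395 0.31 ]
leadroot [0.463 0.316]
cup [0.634 0.147]
dish [0.572 0.014]
foot [ 0.592 -0.193]
```

View pics/v3.png

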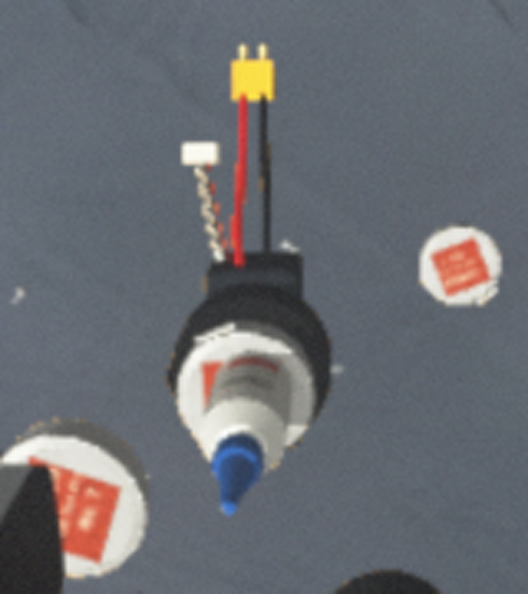

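```bash
python3 - <<'E'
from h import *
cm=cam('wrist'); print(tool()[:3,3].round(4))
im=vision.camera('wrist'); print(tool()[:3,3].round(4))
cv2.imwrite('pics/w2.png',im[:,:,::-1]); cv2.imwrite('pics/v4.png',cv2.resize(im[110:290,220:380,::-1],None,fx=3.3,fy=3.3,interpolation=cv2.INTER_CUBIC))
h=cv2.cvtColor(im,cv2.COLOR_RGB2HSV)
b=(h[...,0]>105)&(h[...,0]<125)&(h[...,1]>150)&(h[...,2]>60); b[:,:260]=0;b[:,330:]=0
y,x=np.nonzero(b); print('blue cap',x.min(),x.max(),y.min(),y.max(), x[y==y.max()].mean())
yel=(h[...,0]>20)&(h[...,0]<35)&(h[...,1]>150)&(h[...,2]>150); yel[:,:260]=0;yel[:,330:]=0;yel[160:]=0
py,px=np.nonzero(yel); print('plug',px.mean(),py.mean())
print('tip',p2w('wrist',x[y==y.max()].mean(),y.max(),.159,cm).round(3),'plug',p2w('wrist',px.mean(),py.mean(),.009,cm).round(3))
for t in ['tin','battery','bottle','tape','bottle_cup','tin_dish','tape_post']: print(t,[(round(d['conf'],2),[round(v) for v in d['rect']]) for d in boxes_of('wrist',t)][:4])
E
```

```text
[0.4274 0.3508 0.2705]
[0.4242 0.3526 0.2698]
blue cap 290 301 238 257 293.5
plug 299.6377952755906 126.88188976377953
tip [0.493 0.328 0.159] plug [0.388 0.314 0.009]
tin [(0.87, [362, 184, 26, 22]), (0.83, [296, 220, 41, 32]), (0.66, [245, 256, 51, 46])]
battery [(0.9, [298, 156, 38, 74])]
bottle [(0.95, [300, 234, 32, 50])]
tape [(0.74, [298, 209, 51, 40]), (0.53, [187, 271, 27, 33])]
bottle_cup [(0.77, [188, 271, 27, 35]), (0.17, [10, 114, 20, 88])]
tin_dish [(0.61, [119, 225, 39, 44])]
tape_post [(0.88, [51, 223, 22, 36])]
```

View pics/v4.png

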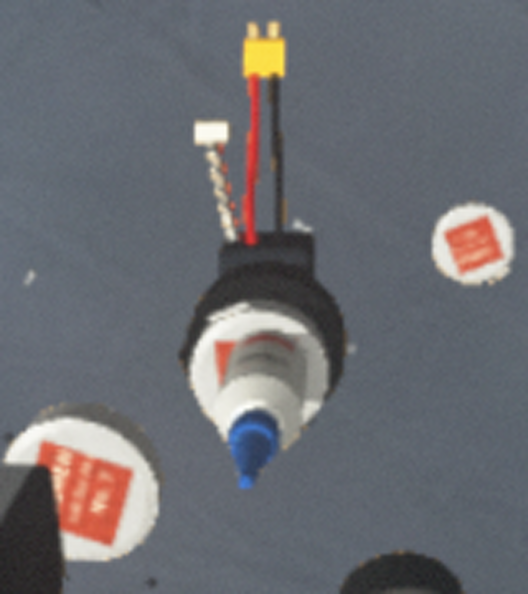

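The wrist crop is clear: cap tip (294,258), tin lid centre (299,224), lead end of the block (300,183), plug (300,127).

```bash
python3 - <<'E'
from h import *
for i in range(3):
    vision.camera('top'); print(bot.get_obs()['eef_pos'].round(4))
cm=list(cam('wrist')); M=cm[1].copy()
for n,u,v,z in [('tip',294.5,257.6,.159),('tin',298.8,224.2,.067),('leadend',300.3,183,.032),('plug',299.6,126.9,.009),('cup',188,271,.015),('dish',119,225,.007)]: print(n,p2w('wrist',u,v,z)[:2].round(3))
print('to bottle',totool((.491,.326,.15)))
E
```

```text
[0.4178 0.3558 0.2691]
[0.4179 0.3558 0.2691]
[0.4181 0.3557 0.2692]
tip [0.483 0.335]
tin [0.488 0.332]
leadend [0.446 0.328]
plug [0.377 0.319]
cup [0.615 0.157]
dish [0.556 0.024]
to bottle [-6.9 -3.7 11.9]
```

```bash
python3 - <<'E'
from h import *
print(bot.get_obs()['eef_pos'].round(4))
cm=cam('wrist'); im=vision.camera('wrist'); cv2.imwrite('pics/w3.png',im[:,:,::-1])
h=cv2.cvtColor(im,cv2.COLOR_RGB2HSV)
b=(h[...,0]>105)&(h[...,0]<125)&(h[...,1]>150)&(h[...,2]>60); b[:,:260]=0;b[:,330:]=0
y,x=np.nonzero(b); t=(x[y==y.max()].mean(),y.max())
yel=(h[...,0]>20)&(h[...,0]<35)&(h[...,1]>150)&(h[...,2]>150); yel[:,:260]=0;yel[:,330:]=0;yel[160:]=0
py,px=np.nonzero(yel); p=(px.mean(),py.mean())
d=np.array(t)-(294.5,257.6); e=np.array(p)-(299.6,126.9); print(t,p,d,e)
print('tip',p2w('wrist',*t,.159,cm).round(3),'plug',p2w('wrist',*p,.009,cm).round(3))
for t,z in [('tin',.06),('battery',0.02),('tape',.045),('bottle_cup',.012),('tin_dish',.006)]: print(t,[(round(d['conf'],2),[round(v) for v in d['rect']],p2w('wrist',*d['rect'][:2],z,cm).round(3)[:2]) for d in boxes_of('wrist',t)][:4])
E
```

```text
[0.4181 0.3557 0.2692]
(np.float64(287.5), np.int64(266)) (np.float64(295.336), np.float64(134.584)) [-7.   8.4] [-4.264  7.684]
tip [0.493 0.329 0.159] plug [0.387 0.314 0.009]
tin [(0.9, [358, 192, 29, 22], array([0.442, 0.399])), (0.88, [291, 228, 42, 32], array([0.497, 0.323])), (0.78, [244, 262, 43, 42], array([0.554, 0.263])), (0.7, [118, 230, 40, 41], array([0.538, 0.062]))]
battery [(0.63, [292, 165, 43, 69], array([0.426, 0.314]))]
tape []
bottle_cup [(0.83, [185, 275, 28, 31], array([0.626, 0.15 ]))]
tin_dish [(0.85, [116, 231, 38, 44], array([0.57 , 0.014]))]
```

Request:
send_rows(
  motion="-1 -4 -3 3 0; -1 -7.1 -3.6 6 0; -1 -7.1 -3.6 6 0; -1 -7.1 -3.6 8 0; -1 -7.1 -3.6 8 0",
)

```text
clock: 3.25
eef_pos: [0.4919, 0.326, 0.1867]
tool_rot: [-0.054, 0.999, -0.001, -0.002]
ft_force: [-0.4, 0.0, -1.2]
grip_width: 0.0854
grasp_force: 0.0
```

Request:
send_rows(
  motion="-1 0 0 0 0; -1 0 0 0 0; -1 0 0 0 0",
)

```text
clock: 3.55
eef_pos: [0.4936, 0.3276, 0.1907]
tool_rot: [-0.054, 0.999, 0.001, 0.001]
ft_force: [-0.2, 0.4, 0.8]
grip_width: 0.0855
grasp_force: 0.0
```

```bash
python3 - <<'E'
from h import *
print(tool().round(4)[:3]); cm=cam('wrist')
im=vision.camera('wrist'); cv2.imwrite('pics/w4.png',im[:,:,::-1])
print(totool((.492,.327,.092)), w2p('wrist',(.492,.327,.159)))
E
```

```text
[[-0.9941 -0.1085  0.002   0.4936]
 [-0.1085  0.9941  0.0014  0.3276]
 [-0.0022  0.0012 -1.      0.1907]]
[ 0.2 -0.   9.9] (np.float64(324.4407606019266), np.float64(228.75297759266385))
```

View pics/w4.png

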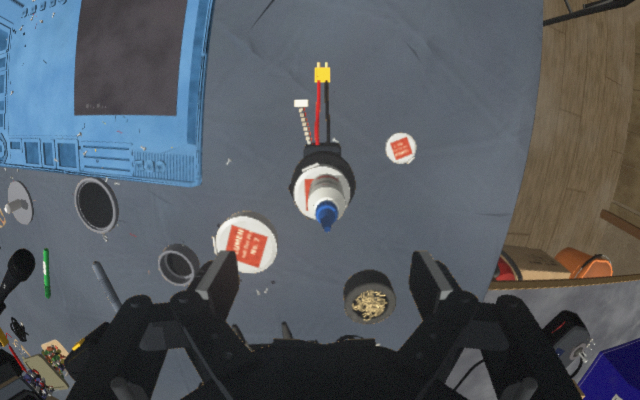

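The cap tip is at (326,230), and the prediction was (324,229), so the tool is centred over the bottle. Next: descend and grip.

Request:
send_rows(
  motion="-1 0.1 0 4 0; -1 0.1 0 8 0; -1 0.1 0 9.8 0; -1 0.1 0 9.8 0; -1 0.1 0 9.8 0",
)

```text
clock: 4.1
eef_pos: [0.4928, 0.3272, 0.092]
tool_rot: [-0.054, 0.999, 0.0, 0.0]
ft_force: [0.2, 0.3, 0.3]
grip_width: 0.0853
grasp_force: 0.0
```

Request:
send_rows(
  motion="1 0 0 0 0; 1 0 0 0 0; 1 0 0 0 0; 1 0 0 0 0; 1 0 0 0 0",
)

```text
clock: 4.6
eef_pos: [0.4929, 0.3272, 0.0922]
tool_rot: [-0.054, 0.999, 0.001, 0.001]
ft_force: [-0.0, -0.6, 4.6]
grip_width: 0.0274
grasp_force: 59.1
```

Request:
send_rows(
  motion="1 0 0 0 0; 1 0 0 0 0; 1 0 0 -2 0; 1 0 0 -4 0; 1 0 0 -4 0",
)

```text
clock: 5.1
eef_pos: [0.494, 0.3279, 0.1336]
tool_rot: [-0.054, 0.999, 0.001, 0.002]
ft_force: [0.2, 0.9, -1.2]
grip_width: 0.0272
grasp_force: 59.1
```

```bash
python3 - <<'E'
from h import *
print(tool().round(4)[:3]); cm=cam('wrist')
im=vision.camera('wrist'); cv2.imwrite('pics/w5.png',im[:,:,::-1])
for t,z in [('tin',.067)]: print(t,[(round(d['conf'],2),[round(v) for v in d['rect']],p2w('wrist',*d['rect'][:2],z,cm).round(3)[:2]) for d in boxes_of('wrist',t)][:4])
E
```

```text
[[-0.9941 -0.1079  0.0043  0.494 ]
 [-0.1079  0.9942  0.0028  0.3279]
 [-0.0046  0.0023 -1.      0.1336]]
tin [(0.9, [320, 209, 70, 57], array([0.493, 0.324])), (0.78, [232, 260, 76, 57], array([0.543, 0.259])), (0.56, [415, 156, 37, 37], array([0.446, 0.387]))]
```

View pics/w5.png

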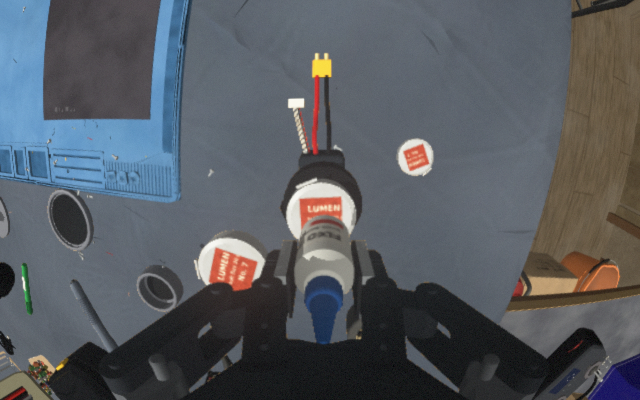

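Request:
send_rows(
  motion="1 -1 -1.5 -3 0; 1 -4 -6 -4 0; 1 -7 -11 -4 0; 1 -10 -16 -4 0; 1 -11.3 -18.9 -4 0",
)

```text
clock: 5.7
eef_pos: [0.6237, 0.1524, 0.1692]
tool_rot: [-0.054, 0.999, -0.0, -0.001]
ft_force: [2.1, 0.7, -0.2]
grip_width: 0.0273
grasp_force: 59.1
```

Request:
send_rows(
  motion="1 0 0 0 0; 1 0 0 0 0; 1 0 0 0 0; 1 0 0 0 0",
)

```text
clock: 6.1
eef_pos: [0.6224, 0.1553, 0.1705]
tool_rot: [-0.055, 0.998, -0.0, -0.001]
ft_force: [-0.0, -0.4, 0.3]
grip_width: 0.0275
grasp_force: 59.2
```

```bash
python3 - <<'E'
from h import *
print(tool().round(4)[:3]); cm=cam('wrist')
im=vision.camera('wrist'); cv2.imwrite('pics/w6.png',im[:,:,::-1])
for t,z in [('bottle_cup',.012),('tin_dish',.006)]: print(t,[(round(d['conf'],2),[round(v) for v in d['rect']],p2w('wrist',*d['rect'][:2],z,cm).round(3)[:2]) for d in boxes_of('wrist',t)][:4])
print(totool((.627,.152,.03)))
E
```

```text
[[-9.939e-01 -1.102e-01 -1.300e-03  6.224e-01]
 [-1.102e-01  9.939e-01 -1.000e-04  1.553e-01]
 [ 1.300e-03  1.000e-04 -1.000e+00  1.705e-01]]
bottle_cup [(0.58, [319, 187, 56, 56], array([0.631, 0.151]))]
tin_dish [(0.69, [198, 115, 70, 79], array([0.568, 0.017])), (0.61, [493, 64, 49, 125], array([0.473, 0.321])), (0.5, [520, 86, 53, 58], array([0.488, 0.361]))]
[-0.4 -0.4 14.1]
```

View pics/w6.png

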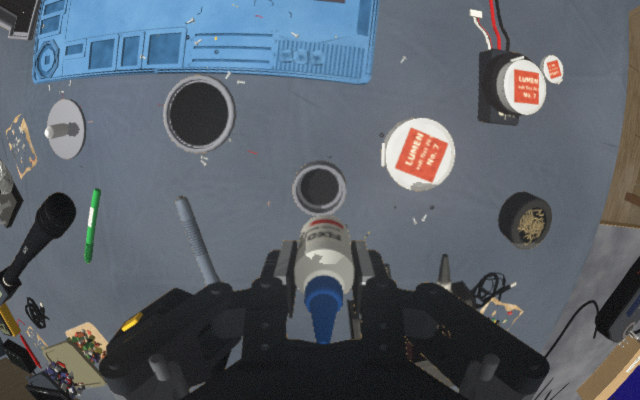

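Request:
send_rows(
  motion="1 -0.5 -0.4 4 0; 1 -0.5 -0.4 8 0; 1 -0.5 -0.4 11 0; 1 -0.5 -0.4 12 0; 1 -0.5 -0.4 12 0",
)

```text
clock: 6.75
eef_pos: [0.6273, 0.1507, 0.0495]
tool_rot: [-0.055, 0.999, -0.0, -0.002]
ft_force: [-0.3, -0.4, -0.1]
grip_width: 0.0271
grasp_force: 59.2
```

```bash
python3 - <<'E'
from h import *
im=vision.camera('wrist'); cv2.imwrite('pics/w7.png',im[:,:,::-1]); 
print(tool().round(4)[:3]); 
cv2.imwrite('pics/v7.png',im[120:400,180:460,::-1])
E
```

```text
[[-0.9941 -0.1088  0.      0.6289]
 [-0.1088  0.9941 -0.      0.151 ]
 [-0.     -0.     -1.      0.0515]]
```

View pics/v7.png

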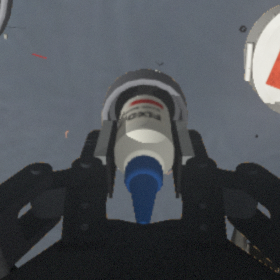

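The bottle is over the cup, centred sideways. Lower it and let go.

Request:
send_rows(
  motion="1 0 0 1 0; 1 0 0 1.8 0; 1 0 0 2 0; 1 0 0 2 0; 1 0 0 2 0",
)

```text
clock: 7.3
eef_pos: [0.629, 0.1504, 0.0315]
tool_rot: [-0.054, 0.999, 0.0, 0.0]
ft_force: [0.8, 0.5, -1.0]
grip_width: 0.0276
grasp_force: 59.3
```

Request:
send_rows(
  motion="-0.4 0 0 0 0; -0.4 0 0 0 0; -0.4 0 0 0 0; -0.4 0 0 0 0; -0.4 0 0 0 0",
)

```text
clock: 7.8
eef_pos: [0.6288, 0.1504, 0.0312]
tool_rot: [-0.054, 0.999, -0.0, 0.0]
ft_force: [0.4, -0.1, -0.3]
grip_width: 0.0597
grasp_force: 0.0
```

Request:
send_rows(
  motion="-0.4 0 0 -3 0; -0.4 0 0 -7 0; -0.4 0 0 -11 0; -0.4 0 0 -14 0; -0.4 0 0 -14 0",
)

```text
clock: 8.3
eef_pos: [0.632, 0.1512, 0.1776]
tool_rot: [-0.054, 0.999, 0.001, 0.006]
ft_force: [0.6, 0.8, -0.6]
grip_width: 0.0597
grasp_force: 0.0
```

```bash
python3 - <<'E'
from h import *
print(tool().round(4)[:3]); cm=cam('wrist')
im=vision.camera('wrist'); cv2.imwrite('pics/w8.png',im[:,:,::-1])
s=vision.camera('side'); cv2.imwrite('pics/s8.png',s[:,:,::-1])
print([(d['conf'],np.round(d['rect'])) for t in ['bottle','tin','tape'] for d in boxes_of('side',t)])
print('pred side bottle in cup base/tip',w2p('side',(.628,.152,.005)),w2p('side',(.628,.152,.097)))
cv2.imwrite('pics/v8.png',np.hstack([cv2.resize(im[80:320,220:440,::-1],(440,480)),cv2.resize(s[170:290,230:320,::-1],(360,480))]))
print(totool((.494,.325,.13)))
E
```

```text
[[-0.9941 -0.108   0.0109  0.632 ]
 [-0.108   0.9941  0.0026  0.1512]
 [-0.0111  0.0014 -0.9999  0.1776]]
[(0.76, array([252., 214.,  13.,  29.])), (0.93, array([263., 275.,  22.,  22.])), (0.72, array([247., 253.,  30.,  27.])), (0.45, array([257., 323.,  15.,  16.])), (0.63, array([261., 285.,  25.,  18.]))]
pred side bottle in cup base/tip (np.float64(254.16618803830636), np.float64(226.54184596568004)) (np.float64(251.82410617710565), np.float64(199.50701755629555))
[11.4 18.8  4. ]
```

View pics/v8.png

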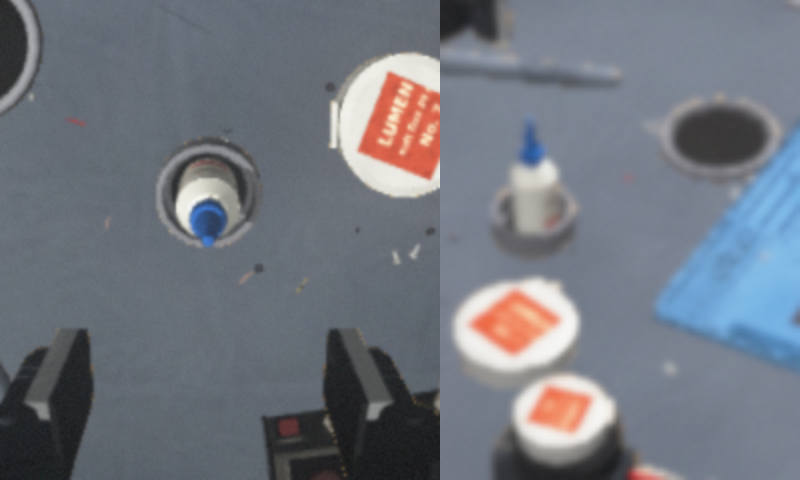

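The bottle stands upright in the cup; it shows in both views. Now the tin.

Request:
send_rows(
  motion="-1 2.5 4 0 0; -1 5 8 0 0; -1 7.5 12.2 0 0; -1 10 16.3 0 0; -1 11.4 18.8 0 0",
)

```text
clock: 9.05
eef_pos: [0.4919, 0.3268, 0.1694]
tool_rot: [-0.055, 0.998, -0.001, -0.002]
ft_force: [-0.2, -0.2, -0.0]
grip_width: 0.0854
grasp_force: 0.0
```

Request:
send_rows(
  motion="-1 0 0 2 0; -1 0 0 4 0; -1 0 0 4 0; -1 0 0 4 0; -1 0 0 4 0",
)

```text
clock: 9.55
eef_pos: [0.4957, 0.325, 0.1316]
tool_rot: [-0.054, 0.999, 0.0, 0.0]
ft_force: [-0.8, -0.4, 0.3]
grip_width: 0.0854
grasp_force: 0.0
```

```bash
python3 - <<'E'
from h import *
print(tool().round(4)[:3]); cm=cam('wrist')
im=vision.camera('wrist'); cv2.imwrite('pics/w9.png',im[:,:,::-1])
for t,z in [('tin',.067),('tape',.045)]: print(t,[(round(d['conf'],2),[round(v) for v in d['rect']],p2w('wrist',*d['rect'][:2],z,cm).round(3)[:2]) for d in boxes_of('wrist',t)][:4])
cv2.imwrite('pics/v9.png',cv2.resize(im[40:340,220:420,::-1],None,fx=2,fy=2))
E
```

```text
[[-9.942e-01 -1.074e-01  5.000e-04  4.957e-01]
 [-1.074e-01  9.942e-01  3.000e-04  3.250e-01]
 [-5.000e-04  3.000e-04 -1.000e+00  1.316e-01]]
tin [(0.93, [421, 158, 39, 33], array([0.448, 0.388])), (0.9, [326, 212, 71, 70], array([0.495, 0.326])), (0.84, [234, 265, 81, 70], array([0.549, 0.258]))]
tape [(0.91, [324, 190, 77, 58], array([0.485, 0.324]))]
```

View pics/v9.png

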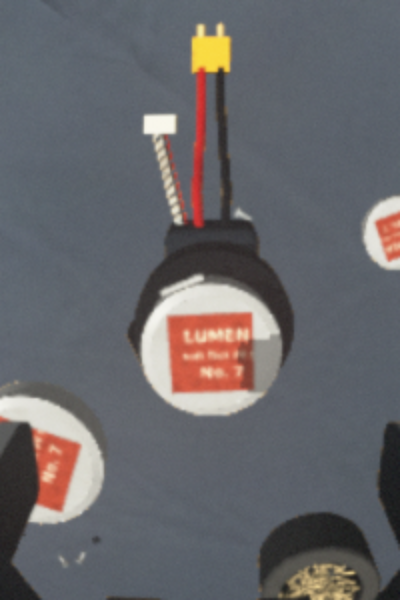

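The lid circle is centred at about (326,214) → (0.496,0.326), directly under the TCP.

Request:
send_rows(
  motion="-1 0 0.1 4 0; -1 0 0.1 7 0; -1 0 0.1 8.1 0; -1 0 0.1 8.1 0; -1 0 0.1 8.1 0",
)

```text
clock: 10.2
eef_pos: [0.496, 0.3265, 0.0515]
tool_rot: [-0.054, 0.999, 0.001, 0.001]
ft_force: [-0.1, 0.4, 0.9]
grip_width: 0.0856
grasp_force: 0.0
```

Request:
send_rows(
  motion="1 0 0 0 0; 1 0 0 0 0; 1 0 0 0 0; 1 0 0 0 0; 1 0 0 0 0",
)

```text
clock: 10.7
eef_pos: [0.4963, 0.3268, 0.0522]
tool_rot: [-0.054, 0.999, 0.001, 0.002]
ft_force: [0.2, 0.2, 5.4]
grip_width: 0.0485
grasp_force: 62.2
```

Request:
send_rows(
  motion="1 0 0 -1 0; 1 0 0 -3 0; 1 0 0 -6 0; 1 0 0 -9 0; 1 0 0 -9 0",
)

```text
clock: 11.2
eef_pos: [0.4978, 0.3278, 0.1458]
tool_rot: [-0.054, 0.999, 0.002, 0.004]
ft_force: [0.7, 0.6, 0.2]
grip_width: 0.0486
grasp_force: 61.9
```

```bash
python3 - <<'E'
from h import *
print(tool().round(4)[:3]); cm=cam('wrist')
im=vision.camera('wrist'); cv2.imwrite('pics/w10.png',im[:,:,::-1])
s=vision.camera('side')
for t,z in [('tape',.045)]: print(t,[(round(d['conf'],2),[round(v) for v in d['rect']],p2w('wrist',*d['rect'][:2],z,cm).round(3)[:2]) for d in boxes_of('wrist',t)][:4])
cv2.imwrite('pics/v10.png',np.hstack([cv2.resize(im[100:400,180:460,::-1],(448,480)),cv2.resize(s[200:320,220:305,::-1],(340,480))]))
E
```

```text
[[-0.9941 -0.1081  0.0081  0.4978]
 [-0.108   0.9941  0.0053  0.3278]
 [-0.0087  0.0044 -1.      0.1458]]
tape [(0.84, [320, 190, 79, 70], array([0.493, 0.324])), (0.73, [318, 127, 60, 157], array([0.442, 0.317]))]
```

View pics/v10.png

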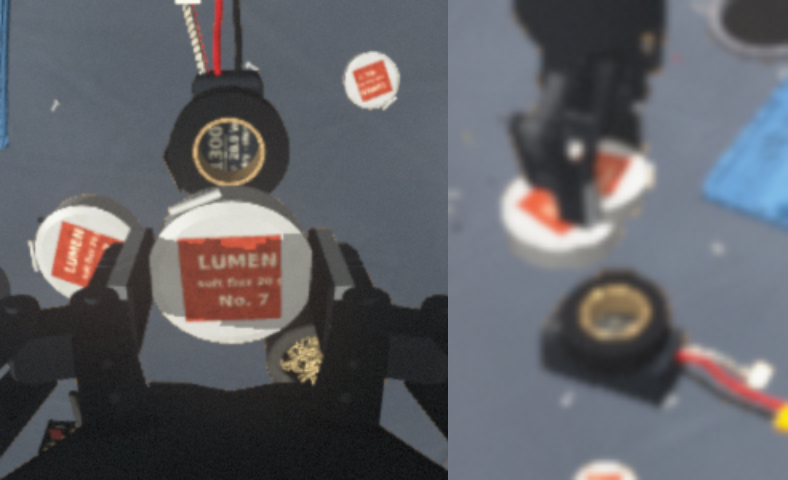

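Request:
send_rows(
  motion="1 -0.6 -5 0 0; 1 -1.2 -10 0 0; 1 -1.8 -15 0 0; 1 -2.4 -20 0 0; 1 -3 -25 0 0",
)

```text
clock: 11.85
eef_pos: [0.5503, 0.0805, 0.1384]
tool_rot: [-0.054, 0.999, -0.0, -0.002]
ft_force: [1.1, -0.8, -1.1]
grip_width: 0.0483
grasp_force: 62.0
```

Request:
send_rows(
  motion="1 -0.3 -3 0 0; 1 -0.6 -6.5 0 0; 1 -0.6 -6.5 0 0; 1 -0.6 -6.5 0 0; 1 -0.6 -6.5 0 0",
)

```text
clock: 12.35
eef_pos: [0.5636, 0.0192, 0.1391]
tool_rot: [-0.054, 0.999, 0.0, -0.001]
ft_force: [-0.9, 0.6, -1.2]
grip_width: 0.0482
grasp_force: 62.0
```

```bash
python3 - <<'E'
from h import *
print(tool().round(4)[:3],bot.get_obs()['joint_pos'].round(2)); cm=cam('wrist')
im=vision.camera('wrist'); cv2.imwrite('pics/w11.png',im[:,:,::-1])
for t,z in [('tin_dish',.009),('tape_post',.006),('bottle_cup',.02),('cradle',.01)]: print(t,[(round(d['conf'],2),[round(v) for v in d['rect']],p2w('wrist',*d['rect'][:2],z,cm).round(3)[:2]) for d in boxes_of('wrist',t)][:2])
print(totool((.567,.016,.009)))
g=im[:,:]; 
E
```

```text
[[-9.941e-01 -1.088e-01 -2.200e-03  5.636e-01]
 [-1.088e-01  9.941e-01  3.000e-04  1.920e-02]
 [ 2.200e-03  6.000e-04 -1.000e+00  1.391e-01]] [ 0.03  0.42  0.02  1.17  0.   -0.08]
tin_dish [(0.6, [320, 186, 89, 79], array([0.562, 0.015]))]
tape_post [(0.87, [134, 188, 59, 71], array([ 0.586, -0.183]))]
bottle_cup [(0.81, [440, 264, 56, 52], array([0.627, 0.146]))]
cradle [(0.78, [65, 36, 54, 71], array([ 0.415, -0.291]))]
[-0.2 -0.4 13.1]
```

View pics/w11.png

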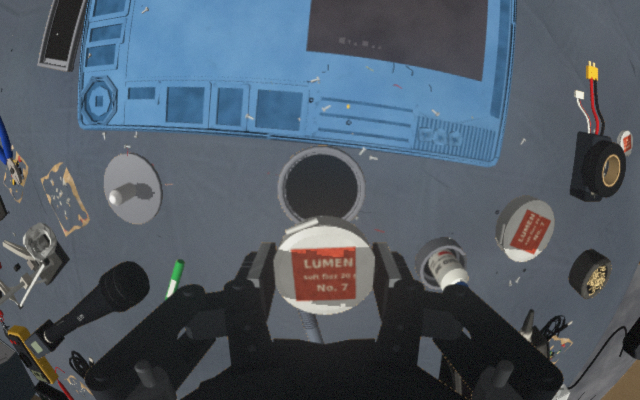

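Request:
send_rows(
  motion="1 -0.2 -0.4 5 0; 1 -0.2 -0.4 9 0; 1 -0.2 -0.4 11 0; 1 -0.2 -0.4 11 0; 1 -0.2 -0.4 11 0",
)

```text
clock: 13.1
eef_pos: [0.5671, 0.0152, 0.0305]
tool_rot: [-0.054, 0.999, -0.0, 0.0]
ft_force: [-0.1, -0.9, -0.1]
grip_width: 0.0482
grasp_force: 62.0
```

```bash
python3 - <<'E'
from h import *
im=vision.camera('wrist'); cv2.imwrite('pics/w12.png',im[:,:,::-1]); 
print(tool().round(4)[:3]); 
cv2.imwrite('pics/v12.png',im[150:350,200:440,::-1])
E
```

```text
[[-9.941e-01 -1.086e-01  2.500e-03  5.682e-01]
 [-1.086e-01  9.941e-01  1.000e-04  1.510e-02]
 [-2.500e-03 -2.000e-04 -1.000e+00  3.160e-02]]
```

View pics/v12.png

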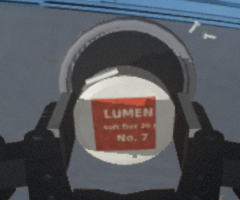

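The dish rim's near edge is at full-frame (327,166), with its sides at cols 258 and 397. The tin is centred sideways. I'll check the fore-aft fit with the model.

```bash
python3 - <<'E'
from h import *
for x in (.562,.566,.570):
    print(x,[np.round(w2p('wrist',(x-.042,.0155,.009))),np.round(w2p('wrist',(x,.0155+.042,.009))),np.round(w2p('wrist',(x,.0155-.042,.009)))])
print(tool()[:3,3])
E
```

```text
0.562 [array([336., 157.]), array([396., 234.]), array([256., 220.])]
0.566 [array([335., 164.]), array([395., 240.]), array([256., 226.])]
0.57 [array([334., 171.]), array([394., 246.]), array([255., 233.])]
[0.56816667 0.01510257 0.0315669 ]
```

Request:
send_rows(
  motion="1 0.1 0 1.2 0; 1 0.1 0 2 0; 1 0.1 0 2.3 0; 1 0.1 0 2.3 0; 1 0.1 0 2.3 0",
)

```text
clock: 13.65
eef_pos: [0.5659, 0.0146, 0.0071]
tool_rot: [-0.054, 0.999, 0.0, 0.0]
ft_force: [-1.0, 0.6, 0.6]
grip_width: 0.0481
grasp_force: 61.9
```

Request:
send_rows(
  motion="-0.5 0 0 0 0; -0.5 0 0 0 0; -0.5 0 0 0 0; -0.5 0 0 0 0",
)

```text
clock: 14.05
eef_pos: [0.566, 0.0146, 0.0072]
tool_rot: [-0.054, 0.999, 0.0, 0.0]
ft_force: [0.0, 0.6, 0.7]
grip_width: 0.0641
grasp_force: 0.0
```

Request:
send_rows(
  motion="-0.5 0 0 -2 0; -0.5 0 0 -5 0; -0.5 0 0 -9 0; -0.5 0 0 -13 0; -0.5 0 0 -13 0",
)

```text
clock: 14.55
eef_pos: [0.5702, 0.0147, 0.1438]
tool_rot: [-0.054, 0.999, -0.0, 0.006]
ft_force: [1.0, -0.4, 1.5]
grip_width: 0.0641
grasp_force: 0.0
```

Request:
send_rows(
  motion="-1 0.6 5 0 0; -1 1.2 10 0 0; -1 1.8 15 0 0; -1 2.4 20 0 0; -1 3 25 0 0",
)

```text
clock: 15.05
eef_pos: [0.5086, 0.2597, 0.1367]
tool_rot: [-0.054, 0.999, -0.0, -0.0]
ft_force: [0.7, -0.4, 0.0]
grip_width: 0.0856
grasp_force: 0.0
```

Request:
send_rows(
  motion="-1 0.3 3 0 0; -1 0.6 6.5 0 0; -1 0.6 6.5 0 0; -1 0.6 6.5 0 0; -1 0.6 6.5 0 0",
)

```text
clock: 15.55
eef_pos: [0.4964, 0.3212, 0.1367]
tool_rot: [-0.054, 0.999, -0.0, -0.0]
ft_force: [0.1, -0.1, 0.5]
grip_width: 0.0852
grasp_force: 0.0
```

```bash
python3 - <<'E'
from h import *
print(tool().round(4)[:3]); cm=cam('wrist')
im=vision.camera('wrist'); cv2.imwrite('pics/w13.png',im[:,:,::-1])
s=vision.camera('side')
for t,z in [('tape',.045)]: print(t,[(round(d['conf'],2),[round(v) for v in d['rect']],p2w('wrist',*d['rect'][:2],z,cm).round(3)[:2]) for d in boxes_of('wrist',t)][:4])
cv2.imwrite('pics/v13.png',np.hstack([cv2.resize(im[40:340,180:460,::-1],(448,480)),cv2.resize(s[150:250,255:340,::-1],(340,480))]))
E
```

```text
[[-9.942e-01 -1.072e-01 -7.000e-04  4.964e-01]
 [-1.072e-01  9.942e-01 -9.000e-04  3.212e-01]
 [ 8.000e-04 -8.000e-04 -1.000e+00  1.367e-01]]
tape [(0.73, [161, 289, 33, 31], array([0.61 , 0.165])), (0.67, [331, 199, 80, 82], array([0.495, 0.326]))]
```

View pics/v13.png

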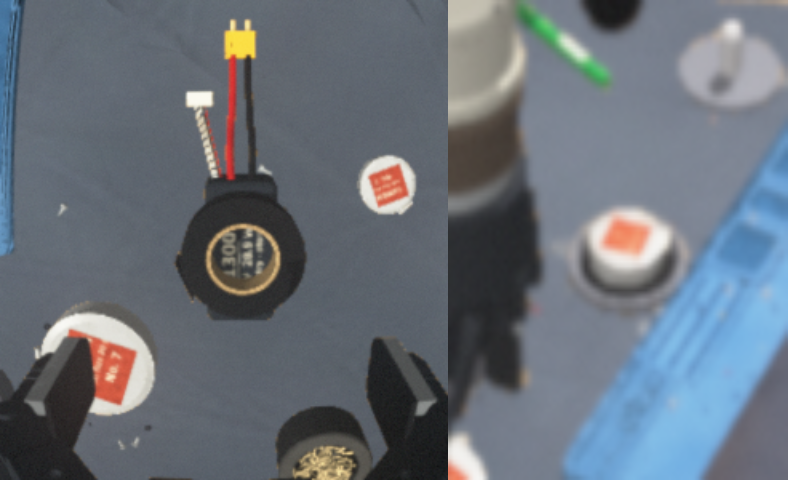

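The tin sits in the dish (side view). In the wrist view the tape hole is at (332,202) and the block shows from row ~152 to row 238, with its midline vertical. That is more pictures than I was allowed (15 of 14), so from here I'll work from numbers and detections only.

```bash
python3 - <<'E'
from h import *
print(tool()[:3,3].round(4))
for n,u,v,z in [('tape',331.9,202.5,.05),('near',331.5,152.5,.032),('far',331.3,238,.032),('plug',330,67,.009)]: print(n,p2w('wrist',u,v,z)[:2].round(4))
cm=cam('wrist'); im=vision.camera('wrist')
h=cv2.cvtColor(im,cv2.COLOR_RGB2HSV)
t=((h[...,0]>10)&(h[...,0]<25)&(h[...,1]>60)&(h[...,2]>110)).astype('u1'); t[:160]=0;t[250:]=0;t[:,:290]=0;t[:,375:]=0
y,x=np.nonzero(t); print(len(x),x.min(),x.max(),y.min(),y.max(),p2w('wrist',(x.min()+x.max())/2,(y.min()+y.max())/2,.05,cm))
d=(h[...,2]<70).astype('u1'); d[:100]=0; d[245:]=0; d[:,:270]=0; d[:,390:]=0
for r in range(146,246,6): 
    c=np.nonzero(d[r])[0]; print(r,c.min() if len(c) else None,c.max() if len(c) else None,len(c))
E
```

```text
[0.4969 0.3208 0.1371]
tape [0.4963 0.3264]
near [0.4598 0.3223]
far [0.5353 0.3309]
plug [0.3886 0.3137]
551 290 355 179 223 [0.4958101  0.31893084 0.05      ]
146 335 339 5
152 310 350 39
158 309 352 42
164 309 352 44
170 306 358 53
176 301 362 62
182 298 366 41
188 295 368 40
194 294 370 41
200 291 371 47
206 292 369 46
212 294 368 35
218 296 366 39
224 300 361 60
230 309 353 45
236 311 349 39
242 None None 0
```

Request:
send_rows(
  motion="-1 0 0.5 4 0; -1 0 0.5 8 0; -1 0 0.5 10.3 0; -1 0 0.5 10.3 0; -1 0 0.5 10.3 0",
)

```text
clock: 16.25
eef_pos: [0.4963, 0.3266, 0.0344]
tool_rot: [-0.054, 0.999, -0.0, -0.0]
ft_force: [0.4, 0.9, 0.9]
grip_width: 0.0855
grasp_force: 0.0
```

Request:
send_rows(
  motion="1 0 0 0 0; 1 0 0 0 0; 1 0 0 0 0; 1 0 0 0 0; 1 0 0 0 0",
)

```text
clock: 16.75
eef_pos: [0.4979, 0.3282, 0.0372]
tool_rot: [-0.054, 0.999, 0.001, 0.002]
ft_force: [0.2, -1.7, 4.0]
grip_width: 0.0597
grasp_force: 65.1
```

Request:
send_rows(
  motion="1 0 0 -1 0; 1 0 0 -3 0; 1 0 0 -6 0; 1 0 0 -10 0; 1 0 0 -10 0",
)

```text
clock: 17.25
eef_pos: [0.4997, 0.3296, 0.142]
tool_rot: [-0.054, 0.999, 0.003, 0.006]
ft_force: [1.1, 0.7, -0.8]
grip_width: 0.0597
grasp_force: 64.7
```

```bash
python3 - <<'E'
from h import *
cm=cam('wrist'); im=vision.camera('wrist'); cv2.imwrite('pics/w14.png',im[:,:,::-1])
print(tool()[:3,3].round(4))
for t,z in [('tape',.125),('battery',.02)]: print(t,[(round(d['conf'],2),[round(v) for v in d['rect']],p2w('wrist',*d['rect'][:2],z,cm).round(3)[:2]) for d in boxes_of('wrist',t)][:4])
T=tool()[:3,3]; print('expected tape px',w2p('wrist',(T[0],T[1],T[2]+.016)),w2p('wrist',(T[0]-.031,T[1],T[2]+.016)))
E
```

```text
[0.4984 0.3288 0.1392]
tape [(0.81, [324, 254, 125, 124], array([0.508, 0.33 ]))]
battery [(0.62, [314, 122, 58, 144], array([0.442, 0.315]))]
expected tape px (np.float64(325.31220264138284), np.float64(271.48747839642994)) (np.float64(333.17673955773097), np.float64(211.27566844170374))
```

Request:
send_rows(
  motion="1 -0.3 -5 0 0; 1 -0.6 -10 0 0; 1 -1 -15 0 0; 1 -1.4 -20 0 0; 1 -1.8 -25 0 0",
)

```text
clock: 17.9
eef_pos: [0.5396, 0.0792, 0.1327]
tool_rot: [-0.054, 0.999, -0.0, -0.001]
ft_force: [1.4, 0.9, -0.2]
grip_width: 0.0599
grasp_force: 64.8
```

Request:
send_rows(
  motion="1 -0.3 -5 0 0; 1 -0.6 -10 0 0; 1 -1 -15 0 0; 1 -1.2 -17 0 0; 1 -1.2 -17 0 0",
)

```text
clock: 18.4
eef_pos: [0.5702, -0.0898, 0.1324]
tool_rot: [-0.051, 0.999, -0.0, -0.001]
ft_force: [0.6, -0.9, 0.5]
grip_width: 0.0597
grasp_force: 64.8
```

Request:
send_rows(
  motion="1 0 0 0 0; 1 0 0 0 0; 1 0 0 0 0; 1 0 0 0 0; 1 0 0 0 0",
)

```text
clock: 18.9
eef_pos: [0.571, -0.0856, 0.1343]
tool_rot: [-0.055, 0.998, 0.0, 0.0]
ft_force: [0.9, 0.6, -0.1]
grip_width: 0.0599
grasp_force: 64.8
```

```bash
python3 - <<'E'
from h import *
cm=cam('wrist'); im=vision.camera('wrist'); cv2.imwrite('pics/w15.png',im[:,:,::-1])
print(tool()[:3].round(4), bot.get_obs()['clock'])
for c,t,z in [('wrist','tape_post',.006),('wrist','tape',.125),('wrist','cradle',.008),('top','tape_post',.006),('top','cradle',.008),('top','bottle',.06),('top','tin',.02)]:
    if c=='top': vision.camera('top')
    print(c,t,[(round(d['conf'],2),[round(v,1) for v in d['rect']],p2w(c,*d['rect'][:2],z,cm if c=='wrist' else None).round(3)[:2]) for d in boxes_of(c,t)][:3])
# bright blobs of foot/post around expected place
u,v=map(int,w2p('wrist',(.586,-.186,.006),cm)); print('exp foot',u,v,'tip',np.round(w2p('wrist',(.586,-.186,.04),cm)))
g=cv2.cvtColor(im,cv2.COLOR_RGB2GRAY); h=cv2.cvtColor(im,cv2.COLOR_RGB2HSV)
m=((h[...,1]<30)&(g>110)).astype('u1'); n,l,st,ce=cv2.connectedComponentsWithStats(m)
for i in range(1,n):
    if st[i,4]>150: print(st[i],ce[i].round(1),p2w('wrist',*ce[i],.006,cm).round(3)[:2])
E
```

```text
[[-9.940e-01 -1.092e-01  2.000e-04  5.710e-01]
 [-1.092e-01  9.940e-01 -1.000e-04 -8.580e-02]
 [-2.000e-04 -1.000e-04 -1.000e+00  1.343e-01]] 18.95
wrist tape_post []
wrist tape [(0.9, [323.5, 253.7, 122.4, 123.6], array([ 0.575, -0.086]))]
wrist cradle [(0.68, [128.2, 31.1, 69.2, 59.3], array([ 0.43 , -0.295]))]
top tape_post [(0.36, [394.6, 177.4, 3.7, 11.9], array([ 0.577, -0.226]))]
top cradle [(0.87, [417.8, 238.6, 23.3, 54.3], array([ 0.365, -0.297]))]
top bottle [(0.38, [283.0, 164.1, 12.3, 9.4], array([0.621, 0.155]))]
top tin [(0.69, [323.8, 179.9, 15.2, 10.9], array([0.571, 0.019])), (0.64, [259.2, 177.9, 21.7, 21.4], array([0.581, 0.241])), (0.61, [214.5, 216.4, 12.2, 9.5], array([0.451, 0.395]))]
exp foot 218 192 tip [206. 204.]
[ 91   0  61  57 679] [118.5  38.2] [ 0.436 -0.309]
[ 180  151   77   81 4243] [216.4 191.8] [ 0.586 -0.188]
[389 154  82  52 718] [429.5 170.3] [0.543 0.01 ]
[ 408  172   51   58 1160] [432.  199.5] [0.571 0.018]
[569 204  40  55 797] [587.7 230.6] [0.587 0.262]
[394 219  60  30 329] [423.7 232.5] [0.605 0.018]
[  49  232   73   94 1776] [ 89.3 267.6] [ 0.709 -0.377]
[506 250  46  42 975] [528.1 270.8] [0.646 0.173]
[  0 290  51  29 274] [ 27.9 305.7] [ 0.841 -0.587]
[571 356  69  44 991] [612.3 382.5] [0.99  0.698]
```

Request:
send_rows(
  motion="1 -0.2 -4 0 0; 1 -0.4 -8 0 0; 1 -0.4 -10.1 3 0; 1 -0.4 -10.1 6 0; 1 -0.4 -10.1 7 0",
)

```text
clock: 20.0
eef_pos: [0.5834, -0.1868, 0.0606]
tool_rot: [-0.053, 0.999, 0.001, -0.003]
ft_force: [-0.4, 0.3, -0.5]
grip_width: 0.06
grasp_force: 64.9
```

Request:
send_rows(
  motion="1 0 0 0 0; 1 0 0 0 0; 1 0 0 0 0; 1 0 0 0 0",
)

```text
clock: 20.4
eef_pos: [0.5871, -0.1864, 0.0659]
tool_rot: [-0.054, 0.999, -0.001, 0.001]
ft_force: [0.9, 0.0, -0.1]
grip_width: 0.0595
grasp_force: 64.9
```

```bash
python3 - <<'E'
from h import *
cm=cam('wrist'); im=vision.camera('wrist'); cv2.imwrite('pics/w16.png',im[:,:,::-1])
T=tool(); print(T[:3].round(4), bot.get_obs()['clock'])
h=cv2.cvtColor(im,cv2.COLOR_RGB2HSV); g=h[...,2]
m=((h[...,0]>8)&(h[...,0]<28)&(h[...,1]>50)&(h[...,2]>90)).astype('u1'); n,l,st,ce=cv2.connectedComponentsWithStats(m)
for i in range(1,n):
    if st[i,4]>60: print('tan',st[i],ce[i].round(1),)
print('hole top exp',[np.round(w2p('wrist',T[:3,3]+np.array([a*.0165,b*.0165,.016]),cm)) for a,b in[(0,0),(1,0),(-1,0),(0,1),(0,-1)]])
m=((h[...,1]<30)&(g>110)).astype('u1'); n,l,st,ce=cv2.connectedComponentsWithStats(m)
for i in range(1,n):
    if st[i,4]>60: print('grey',st[i],ce[i].round(1))
print('tip exp',[np.round(w2p('wrist',(.586,-.186,z),cm)) for z in (.04,.006)],'foot',[np.round(w2p('wrist',(.586+a*.04,-.186+b*.04,.006),cm)) for a,b in[(1,0),(-1,0),(0,1),(0,-1)]])
E
```

```text
[[-9.941e-01 -1.088e-01  2.500e-03  5.869e-01]
 [-1.088e-01  9.941e-01 -9.000e-04 -1.864e-01]
 [-2.400e-03 -1.100e-03 -1.000e+00  6.570e-02]] 20.45
tan [ 66 148  12  22 115] [ 71.7 158.8]
tan [ 78 156  18  47 275] [ 87.5 181.4]
tan [122 168  55  66 495] [145.6 192.1]
tan [176 177  50  91 836] [198.4 217.6]
tan [288 230  75  65 929] [324.4 260.2]
tan [143 236  60  44 243] [173.6 267.7]
tan [  0 329  19  23 181] [  9.4 340.6]
tan [ 44 373  35  27 449] [ 60.9 384.2]
tan [  0 380  29  20 277] [ 11.8 390.1]
hole top exp [array([325., 271.]), array([322., 298.]), array([329., 240.]), array([359., 274.]), array([291., 267.])]
grey [131   0  79  16 822] [174.7   5.8]
grey [275 123   7  13  62] [278.2 128.1]
grey [337 145  14  13  74] [342.6 149.6]
grey [ 54 159  12  14  61] [ 58.3 165. ]
grey [ 267  159  102   67 2964] [313.2 182.4]
grey [ 534  169   57   80 1553] [564.  205.4]
grey [ 64 177  15  25 152] [ 71.8 189.1]
grey [ 42 178  16  35  65] [ 48.8 196.6]
grey [173 191  24  31  97] [180.3 203. ]
grey [164 210   8  16  70] [166.7 217.4]
grey [203 213  24  49  65] [214.9 236.1]
grey [177 224  11  16  81] [181.8 230.1]
grey [ 295  235   60   31 1355] [324.4 250.1]
grey [541 256   9  13  70] [544.6 261.5]
grey [ 113  260   63   62 1593] [137.9 292.2]
grey [603 281  37  24 310] [626.7 294.9]
grey [ 73 305  52  29 511] [ 96.  319.5]
grey [  0 341  72  35 495] [ 37.9 361.5]
grey [ 96 343  12  15  67] [101.4 349.9]
grey [607 346  15  14 112] [614.3 352.6]
grey [ 70 350  25  10 107] [ 84.1 354.8]
tip exp [array([326., 233.]), array([326., 213.])] foot [array([320., 262.]), array([332., 157.]), array([381., 219.]), array([269., 207.])]
```

The tape hole is at (325,262), about 3 mm closer to the robot than the TCP. The foot is where I expected it. I'll shift 3 mm and lower.

Request:
send_rows(
  motion="1 -0.3 0 1 0; 1 -0.3 0 2.5 0; 1 -0.3 0 3.5 0; 1 -0.3 0 4 0; 1 -0.3 0 4 0",
)

```text
clock: 20.95
eef_pos: [0.588, -0.1859, 0.0228]
tool_rot: [-0.054, 0.999, 0.0, -0.001]
ft_force: [-0.5, 0.5, -0.1]
grip_width: 0.0597
grasp_force: 64.9
```

Request:
send_rows(
  motion="1 0 0 0.6 0; 1 0 0 1.2 0; 1 0 0 1.6 0; 1 0 0 1.6 0; 1 0 0 1.6 0",
)

```text
clock: 21.45
eef_pos: [0.5893, -0.1864, 0.0109]
tool_rot: [-0.054, 0.999, -0.0, 0.001]
ft_force: [-3.8, 0.7, 13.9]
grip_width: 0.0599
grasp_force: 66.4
```

Request:
send_rows(
  motion="-0.8 0 0 0 0; -0.8 0 0 0 0; -0.8 0 0 0 0; -0.8 0 0 0 0",
)

```text
clock: 21.85
eef_pos: [0.5887, -0.1861, 0.0077]
tool_rot: [-0.054, 0.999, 0.0, -0.0]
ft_force: [-0.7, 0.1, -0.1]
grip_width: 0.0771
grasp_force: 0.0
```

Request:
send_rows(
  motion="-0.8 0 0 -2 0; -0.8 0 0 -5 0; -0.8 0 0 -9 0; -0.8 0 0 -13 0; -0.8 0 0 -13 0",
)

```text
clock: 22.35
eef_pos: [0.5929, -0.1875, 0.1449]
tool_rot: [-0.054, 0.999, -0.002, 0.006]
ft_force: [1.1, 0.1, 0.6]
grip_width: 0.0767
grasp_force: 0.0
```

Request:
send_rows(
  motion="-0.8 0 0 0 0; -0.8 0 0 0 0; -0.8 0 0 0 0; -0.8 0 0 0 0",
)

```text
clock: 22.75
eef_pos: [0.588, -0.1859, 0.1364]
tool_rot: [-0.054, 0.999, 0.001, -0.001]
ft_force: [-0.2, -0.1, -0.7]
grip_width: 0.0768
grasp_force: 0.0
```

```bash
python3 - <<'E'
from h import *
cm=cam('wrist'); im=vision.camera('wrist'); cv2.imwrite('pics/w17.png',im[:,:,::-1])
T=tool(); print(T[:3].round(4), bot.get_obs()['clock'])
print([(round(d['conf'],2),np.round(d['rect'])) for d in boxes_of('wrist','tape')][:2],[(round(d['conf'],2),np.round(d['rect'])) for d in boxes_of('wrist','tape_post')][:2])
h=cv2.cvtColor(im,cv2.COLOR_RGB2HSV); g=h[...,2]
a=np.radians(np.arange(0,360,5)); 
def ring(c,r,z): return np.array([w2p('wrist',(c[0]+r*np.cos(t),c[1]+r*np.sin(t),z),cm) for t in a])
for n,r,z in [('tape top',.031,.024),('tape bot',.031,.006),('hole top',.0165,.024),('foot',.04,.006)]:
    q=ring((.586,-.186),r,z); print(n,q.min(0).round(),q.max(0).round())
print('post tip exp',np.round(w2p('wrist',(.586,-.186,.04),cm)))
m=((h[...,0]>8)&(h[...,0]<28)&(h[...,1]>50)&(g>90)).astype('u1'); n,l,st,ce=cv2.connectedComponentsWithStats(m)
print([ (st[i],ce[i].round()) for i in range(1,n) if st[i,4]>60 and 250<ce[i][0]<400])
d=(g<60).astype('u1'); n,l,st,ce=cv2.connectedComponentsWithStats(d)
print('dark',[ (st[i],ce[i].round()) for i in range(1,n) if st[i,4]>300 and 250<ce[i][0]<400])
m=((h[...,1]<30)&(g>110)).astype('u1'); n,l,st,ce=cv2.connectedComponentsWithStats(m)
print('grey',[ (st[i],ce[i].round()) for i in range(1,n) if st[i,4]>60 and 250<ce[i][0]<400])
E
```

```text
[[-9.942e-01 -1.080e-01 -2.500e-03  5.881e-01]
 [-1.080e-01  9.942e-01  8.000e-04 -1.860e-01]
 [ 2.400e-03  1.100e-03 -1.000e+00  1.367e-01]] 22.8
[(0.78, array([322., 190.,  75.,  74.])), (0.69, array([324., 185.,  82.,  81.]))] [(0.63, array([323., 181.,  82.,  75.])), (0.47, array([322., 191.,  75.,  75.]))]
tape top [289. 156.] [360. 225.]
tape bot [291. 152.] [358. 217.]
hole top [306. 173.] [344. 209.]
foot [281. 142.] [368. 226.]
post tip exp [325. 197.]
[(array([302, 172,  43,  41, 492], dtype=int32), array([324., 194.]))]
dark [(array([ 286,  155,   73,   70, 2430], dtype=int32), array([323., 188.])), (array([   49,   249,   591,   151, 46563], dtype=int32), array([339., 347.]))]
grey [(array([279, 144,  75,  71, 931], dtype=int32), array([305., 164.])), (array([312, 180,  24,  26, 380], dtype=int32), array([322., 194.])), (array([296, 215,  24,  13,  66], dtype=int32), array([305., 222.])), (array([345, 287,  18,  21, 139], dtype=int32), array([354., 297.]))]
```

The tape outline matches the one predicted for flat on the foot, with the post showing through its hole. Back to the battery.

Request:
send_rows(
  motion="-1 0.3 5 0 0; -1 0.6 10 0 0; -1 1 15 0 0; -1 1.4 20 0 0; -1 1.8 25 0 0",
)

```text
clock: 23.4
eef_pos: [0.5435, 0.0614, 0.1381]
tool_rot: [-0.054, 0.999, 0.0, 0.0]
ft_force: [1.4, 0.3, 0.5]
grip_width: 0.0856
grasp_force: 0.0
```

Request:
send_rows(
  motion="-1 0.3 5 0 0; -1 0.6 10 0 0; -1 1 15 0 0; -1 1.4 20 0 0; -1 1.7 25 0 0",
)

```text
clock: 23.9
eef_pos: [0.4996, 0.3078, 0.1382]
tool_rot: [-0.054, 0.999, -0.0, 0.0]
ft_force: [0.4, -0.2, -0.1]
grip_width: 0.0855
grasp_force: 0.0
```

Request:
send_rows(
  motion="-1 0 1.9 0 0; -1 0 1.9 0 0; -1 0 1.9 0 0; -1 0 1.9 0 0; -1 0 1.9 0 0",
)

```text
clock: 24.4
eef_pos: [0.4988, 0.3231, 0.1382]
tool_rot: [-0.053, 0.999, -0.0, -0.0]
ft_force: [0.7, 0.5, 0.4]
grip_width: 0.0857
grasp_force: 0.0
```

```bash
python3 - <<'E'
from h import *
cm=cam('wrist'); im=vision.camera('wrist'); cv2.imwrite('pics/w18.png',im[:,:,::-1])
T=tool(); print(T[:3].round(4), bot.get_obs()['clock'])
h=cv2.cvtColor(im,cv2.COLOR_RGB2HSV); g=h[...,2]
yel=(h[...,0]>20)&(h[...,0]<35)&(h[...,1]>150)&(h[...,2]>150); yel[150:]=0
py,px=np.nonzero(yel); print('plug',p2w('wrist',np.median(px),np.median(py),.009,cm)[:2])
d=(g<70).astype('u1'); d[:,:260]=0;d[:,400:]=0;d[:100]=0;d[248:]=0
d=cv2.morphologyEx(d,cv2.MORPH_CLOSE,np.ones((15,15),np.uint8)); n,l,st,ce=cv2.connectedComponentsWithStats(d)
i=1+np.argmax(st[1:,4]); print(st[i],ce[i])
for r in range(st[i,1]+4,st[i,1]+st[i,3]-2,8):
    c=np.nonzero(l[r]==i)[0]; a,b=p2w('wrist',c.min(),r,.032,cm),p2w('wrist',c.max(),r,.032,cm); print(r,c.min(),c.max(),((a+b)/2)[:2].round(4),round(np.linalg.norm(a-b),4))
u=ce[i][0]; print('ends',p2w('wrist',u,st[i,1],.032,cm)[:2],p2w('wrist',u,st[i,1]+st[i,3],.032,cm)[:2])
E
```

```text
[[-9.944e-01 -1.056e-01 -1.000e-04  4.988e-01]
 [-1.056e-01  9.944e-01 -3.000e-04  3.232e-01]
 [ 1.000e-04 -3.000e-04 -1.000e+00  1.382e-01]] 24.45
plug [0.38785155 0.31396833]
[ 306  100   45  136 3704] [328.80453564 186.16225702]
104 332 335 [0.4224 0.3218] 0.0024
112 332 335 [0.4288 0.3225] 0.0024
120 333 336 [0.4352 0.324 ] 0.0024
128 334 337 [0.4415 0.3256] 0.0024
136 334 337 [0.448  0.3263] 0.0024
144 333 337 [0.4546 0.3266] 0.0032
152 307 350 [0.4616 0.3221] 0.0351
160 306 350 [0.4683 0.3225] 0.0361
168 306 350 [0.475  0.3232] 0.0363
176 307 350 [0.4817 0.3244] 0.0357
184 307 350 [0.4886 0.3251] 0.036
192 307 350 [0.4955 0.3259] 0.0363
200 307 349 [0.5026 0.3263] 0.0357
208 307 349 [0.5098 0.3271] 0.036
216 307 349 [0.5171 0.3279] 0.0364
224 308 349 [0.5245 0.3292] 0.0358
232 309 348 [0.5321 0.33  ] 0.0344
ends [0.41961819 0.31775363] [0.53593369 0.33073055]
```

Request:
send_rows(
  motion="-1 0.1 0.3 5 0; -1 0.1 0.3 9 0; -1 0.1 0.3 12 0; -1 0.1 0.3 12.8 0; -1 0.1 0.3 12.8 0",
)

```text
clock: 24.95
eef_pos: [0.4964, 0.3263, 0.0091]
tool_rot: [-0.053, 0.999, -0.001, -0.001]
ft_force: [-0.2, -0.5, -0.4]
grip_width: 0.0853
grasp_force: 0.0
```

Request:
send_rows(
  motion="1 0 0 0 0; 1 0 0 0 0; 1 0 0 0 0; 1 0 0 0 0; 1 0 0 0 0",
)

```text
clock: 25.45
eef_pos: [0.4983, 0.3284, 0.0122]
tool_rot: [-0.054, 0.999, 0.001, 0.002]
ft_force: [-0.4, -1.4, 6.2]
grip_width: 0.0371
grasp_force: 63.3
```

Request:
send_rows(
  motion="1 0 0 -1 0; 1 0 0 -3 0; 1 0 0 -6 0; 1 0 0 -9 0; 1 0 0 -9 0",
)

```text
clock: 25.95
eef_pos: [0.4996, 0.3295, 0.1053]
tool_rot: [-0.054, 0.999, 0.002, 0.004]
ft_force: [0.2, 0.6, -1.0]
grip_width: 0.0364
grasp_force: 62.3
```

```bash
python3 - <<'E'
from h import *
cm=cam('wrist'); im=vision.camera('wrist'); cv2.imwrite('pics/w19.png',im[:,:,::-1])
T=tool(); print(T[:3].round(4), bot.get_obs()['joint_pos'].round(2))
h=cv2.cvtColor(im,cv2.COLOR_RGB2HSV)
yel=(h[...,0]>20)&(h[...,0]<35)&(h[...,1]>150)&(h[...,2]>150); yel[180:]=0
py,px=np.nonzero(yel); print('plug px',np.median(px),np.median(py),'exp',np.round(w2p('wrist',T[:3,3]+np.array([-.109,-.012,0]),cm)),totool(p2w('wrist',np.median(px),np.median(py),T[2,3],cm)))
b=boxes_of('wrist','battery'); print([(d['conf'],np.round(d['rect'])) for d in b])
E
```

```text
[[-0.9941 -0.1082  0.0045  0.4984]
 [-0.1081  0.9941  0.0031  0.3287]
 [-0.0048  0.0026 -1.      0.1029]] [0.58 0.51 0.05 1.11 0.   0.47]
plug px 324.0 33.0 exp [324.  32.] [10.9 -0.  -0.1]
[(0.95, array([314., 172., 105., 326.]))]
```

Request:
send_rows(
  motion="1 0.9 -5 -3 0; 1 1.8 -10 -4 0; 1 2.7 -15 -4 0; 1 3.6 -20 -4 0; 1 4.5 -25 -4 0",
)

```text
clock: 26.55
eef_pos: [0.4782, 0.0848, 0.1385]
tool_rot: [-0.054, 0.999, -0.0, -0.002]
ft_force: [1.3, -0.2, -2.1]
grip_width: 0.0369
grasp_force: 62.3
```

Request:
send_rows(
  motion="1 0.9 -5 0 0.1; 1 1.8 -10 0 0.2; 1 2.7 -15 0 0.28; 1 3.6 -20 0 0.28; 1 4.5 -25 0 0.28",
)

```text
clock: 27.05
eef_pos: [0.4607, -0.1641, 0.1384]
tool_rot: [0.086, 0.996, 0.001, -0.002]
ft_force: [2.3, -0.0, -1.8]
grip_width: 0.0367
grasp_force: 62.3
```

Request:
send_rows(
  motion="1 0 0 0 0; 1 0 0 0 0; 1 0 0 0 0; 1 0 0 0 0; 1 0 0 0 0",
)

```text
clock: 27.55
eef_pos: [0.4627, -0.1612, 0.1399]
tool_rot: [0.084, 0.996, 0.0, -0.0]
ft_force: [-0.6, 0.8, -1.9]
grip_width: 0.0367
grasp_force: 62.3
```

```bash
cat > cr.py <<'E'
from h import *
cm=cam('wrist'); im=vision.camera('wrist'); cv2.imwrite('pics/wc.png',im[:,:,::-1])
T=tool(); print(T[:3].round(4), bot.get_obs()['joint_pos'].round(2))
b=boxes_of('wrist','cradle'); print([(round(d['conf'],2),np.round(d['rect'])) for d in b][:3])
# rectify bench plane z=.008, 1 mm/px, x .22-.52, y -.42..-.18
xs=np.arange(.22,.52,.001); ys=np.arange(-.42,-.18,.001)
Q=np.array([[w2p('wrist',(x,y,.008),cm) for y in ys] for x in xs]).astype('f4')
r=cv2.remap(im,Q[...,0],Q[...,1],cv2.INTER_LINEAR,borderValue=(0,0,255)); cv2.imwrite('pics/rect.png',r[:,:,::-1])
h=cv2.cvtColor(r,cv2.COLOR_RGB2HSV)
for n,m in [('floor',h[...,2]<70),('grey',(h[...,1]<30)&(h[...,2]>110))]:
    m=cv2.morphologyEx(m.astype('u1'),cv2.MORPH_CLOSE,np.ones((5,5),np.uint8)); k,l,st,ce=cv2.connectedComponentsWithStats(m)
    for i in range(1,k):
        if st[i,4]>800:
            y,x=np.nonzero(l==i); (c,w,a)=cv2.minAreaRect(np.c_[x,y].astype('f4')); print(n,st[i,4],'centre xy',round(.22+c[1]*.001,4),round(-.42+c[0]*.001,4),'size',np.round(w),'ang',round(a,1))
E
python3 cr.py
```

```text
[[-9.857e-01  1.685e-01 -3.000e-04  4.628e-01]
 [ 1.685e-01  9.857e-01  1.000e-04 -1.614e-01]
 [ 3.000e-04  1.000e-04 -1.000e+00  1.400e-01]] [-0.34  0.28 -0.19  1.1   0.   -0.17]
[(0.7, array([177., 114.,  71., 180.]))]
floor 4448 centre xy 0.3993 -0.3032 size [54. 94.] ang 11.8
floor 1386 centre xy 0.4865 -0.1985 size [67. 35.] ang 90.0
grey 4665 centre xy 0.3642 -0.2985 size [ 70. 180.] ang 11.3
grey 916 centre xy 0.412 -0.191 size [94. 20.] ang 90.0
```

The cradle floor rectifies to 54×94 mm, centred at (0.399,−0.303) with its axis at −11.5°, which matches the given size and the top-view estimate.

Request:
send_rows(
  motion="1 1.2 -5 0 0.03; 1 2.5 -10 0 0.03; 1 3.8 -15 0 0.03; 1 3.8 -15 4 0.03; 1 3.8 -15 8 0.03",
)

```text
clock: 28.15
eef_pos: [0.4005, -0.3068, 0.0609]
tool_rot: [0.102, 0.995, -0.002, 0.002]
ft_force: [-0.2, 0.0, -2.9]
grip_width: 0.0366
grasp_force: 62.3
```

Request:
send_rows(
  motion="1 0 0 0 0; 1 0 0 0 0; 1 0 0 0 0; 1 0 0 0 0; 1 0 0 0 0",
)

```text
clock: 28.65
eef_pos: [0.4009, -0.3045, 0.0619]
tool_rot: [0.1, 0.995, -0.001, 0.001]
ft_force: [-0.4, 0.8, -2.2]
grip_width: 0.0369
grasp_force: 62.3
```

```bash
python3 cr.py; python3 - <<'E'
from h import *
im=vision.camera('wrist'); T=tool(); cm=cam('wrist'); h=cv2.cvtColor(im,cv2.COLOR_RGB2HSV)
yel=(h[...,0]>20)&(h[...,0]<35)&(h[...,1]>150)&(h[...,2]>150); yel[180:]=0; yel[:,:250]=0; yel[:,400:]=0
py,px=np.nonzero(yel); print('plug px',np.median(px),np.median(py),totool(p2w('wrist',np.median(px),np.median(py),T[2,3]-.003,cm)))
print(totool((.400,-.303,.017)))
E
```

```text
[[-0.9798  0.1997  0.0022  0.4006]
 [ 0.1997  0.9798 -0.0017 -0.3043]
 [-0.0025 -0.0012 -1.      0.0615]] [-0.65  0.39 -0.27  0.92 -0.   -0.45]
[(0.7, array([333., 135., 104., 216.]))]
floor 17631 centre xy 0.447 -0.3284 size [249. 215.] ang 67.3
grey 1492 centre xy 0.3264 -0.3157 size [ 30. 113.] ang 14.0
plug px 324.0 33.0 [11.1 -0.1  0.3]
[0.  0.1 4.4]
```

Aligned, and the plug has kept its place relative to the tool. Now lower.

Request:
send_rows(
  motion="1 0 0.1 1.5 0; 1 0 0.1 3 0; 1 0 0.1 3.8 0; 1 0 0.1 4.2 0; 1 0 0.1 4.2 0",
)

```text
clock: 29.3
eef_pos: [0.3996, -0.303, 0.018]
tool_rot: [0.101, 0.995, 0.0, -0.0]
ft_force: [0.5, 0.1, -2.1]
grip_width: 0.037
grasp_force: 62.4
```

Request:
send_rows(
  motion="1 0 0 0.2 0; 1 0 0 0.4 0; 1 0 0 0.4 0",
)

```text
clock: 29.6
eef_pos: [0.4003, -0.3035, 0.0171]
tool_rot: [0.101, 0.995, -0.001, 0.001]
ft_force: [-6.4, 3.9, 17.0]
grip_width: 0.0368
grasp_force: 64.6
```

Request:
send_rows(
  motion="-0.3 0 0 0 0; -0.3 0 0 0 0; -0.3 0 0 0 0; -0.3 0 0 0 0",
)

```text
clock: 30.0
eef_pos: [0.3998, -0.3031, 0.0141]
tool_rot: [0.101, 0.995, -0.0, 0.0]
ft_force: [0.2, 0.6, 0.6]
grip_width: 0.0553
grasp_force: 0.0
```

Request:
send_rows(
  motion="-0.3 0 0 -2 0; -0.3 0 0 -5 0; -0.3 0 0 -9 0; -0.3 0 0 -13 0; -0.3 0 0 -13 0",
)

```text
clock: 30.5
eef_pos: [0.4031, -0.3055, 0.1498]
tool_rot: [0.101, 0.995, -0.003, 0.005]
ft_force: [0.6, -0.4, 0.3]
grip_width: 0.0557
grasp_force: 0.0
```

Request:
send_rows(
  motion="-0.3 0 0 0 0; -0.3 0 0 0 0; -0.3 0 0 0 0; -0.3 0 0 0 0; -0.3 0 0 0 0",
)

```text
clock: 31.0
eef_pos: [0.3993, -0.3027, 0.1432]
tool_rot: [0.101, 0.995, 0.0, -0.001]
ft_force: [-0.9, 0.5, 0.6]
grip_width: 0.0553
grasp_force: 0.0
```

```bash
python3 - <<'E'
from h import *
cm=cam('wrist'); im=vision.camera('wrist'); cv2.imwrite('pics/w20.png',im[:,:,::-1])
T=tool(); print(T[:3].round(4))
xs=np.arange(.20,.48,.001); ys=np.arange(-.38,-.22,.001)
def rect(z):
    Q=np.array([[w2p('wrist',(x,y,z),cm) for y in ys] for x in xs]).astype('f4')
    return cv2.remap(im,Q[...,0],Q[...,1],cv2.INTER_LINEAR)
def rep(n,m,ma):
    m=cv2.morphologyEx(m.astype('u1'),cv2.MORPH_OPEN,np.ones((5,5),np.uint8)); k,l,st,ce=cv2.connectedComponentsWithStats(m)
    for i in range(1,k):
        if st[i,4]>ma:
            y,x=np.nonzero(l==i); c,w,a=cv2.minAreaRect(np.c_[x,y].astype('f4')); print(n,st[i,4],'centre',round(.20+c[1]*.001,4),round(-.38+c[0]*.001,4),np.round(w),round(a,1))
h=cv2.cvtColor(rect(.037),cv2.COLOR_RGB2HSV)
for th in (50,60,75,90): rep(f'dark<{th}',h[...,2]<th,300)
h=cv2.cvtColor(rect(.012),cv2.COLOR_RGB2HSV)
rep('yellow',(h[...,0]>20)&(h[...,0]<35)&(h[...,1]>150)&(h[...,2]>150),20)
h=cv2.cvtColor(rect(.011),cv2.COLOR_RGB2HSV); rep('grey',(h[...,1]<30)&(h[...,2]>110),300)
vision.camera('side'); vision.camera('top')
for c in ['wrist','side','top']: print(c,[(t,round(d['conf'],2),np.round(d['rect'])) for t in ['battery','cradle'] for d in boxes_of(c,t)[:2]])
print('side exp',w2p('side',(.4,-.303,.02)),'top exp',w2p('top',(.4,-.303,.02)))
E
```

```text
[[-9.797e-01  2.004e-01 -1.100e-03  3.994e-01]
 [ 2.004e-01  9.797e-01  9.000e-04 -3.028e-01]
 [ 1.300e-03  6.000e-04 -1.000e+00  1.434e-01]]
dark<50 4897 centre 0.223 -0.3005 [159.  46.] 0.0
dark<50 415 centre 0.4581 -0.3743 [13. 43.] 13.0
dark<60 4913 centre 0.223 -0.3005 [159.  46.] 0.0
dark<60 760 centre 0.3925 -0.285 [73. 26.] 90.0
dark<60 451 centre 0.457 -0.374 [13. 46.] 13.2
dark<75 4930 centre 0.223 -0.3005 [159.  46.] 0.0
dark<75 2272 centre 0.3958 -0.3007 [45. 86.] 11.7
dark<75 498 centre 0.4566 -0.3737 [14. 46.] 11.9
dark<90 4950 centre 0.223 -0.3005 [159.  46.] 0.0
dark<90 2955 centre 0.3965 -0.2998 [52. 87.] 11.6
dark<90 640 centre 0.456 -0.3715 [17. 46.] 0.0
dark<90 543 centre 0.467 -0.252 [24. 32.] 90.0
yellow 204 centre 0.291 -0.2815 [14. 15.] 90.0
wrist [('battery', 0.67, array([318., 146.,  61., 183.])), ('cradle', 0.66, array([330., 145.,  73., 190.]))]
side [('battery', 0.98, array([406., 163.,  42.,  28.])), ('cradle', 0.49, array([406., 169.,  56.,  20.]))]
top [('battery', 0.74, array([420., 240.,  18.,  46.])), ('cradle', 0.89, array([417., 238.,  21.,  52.])), ('cradle', 0.59, array([384., 174.,  21.,  20.]))]
side exp (np.float64(396.6251941226823), np.float64(157.63752668700707)) top exp (np.float64(419.8648571833311), np.float64(228.31455996236764))
```

```bash
python3 - <<'E'
from h import *
vision.camera('side'); vision.camera('top')
for c in ['side','top']: print(c,[(t,round(d['conf'],2),np.round(d['rect'])) for t in ['bottle','tin','tape'] for d in boxes_of(c,t)[:3]])
print('side bottle mid',np.round(w2p('side',(.628,.152,.05))),'tin',np.round(w2p('side',(.567,.015,.014))),'tape',np.round(w2p('side',(.586,-.186,.015))))
print(workorder.job_done())
E
```

```text
side [('bottle', 0.68, array([251., 215.,  17.,  27.])), ('tin', 0.75, array([300., 201.,  20.,  16.])), ('tin', 0.67, array([325., 164.,  26.,  16.])), ('tin', 0.61, array([248., 253.,  30.,  23.])), ('tape', 0.65, array([325., 163.,  22.,  15.]))]
top [('bottle', 0.7, array([420., 242.,  19.,  48.])), ('bottle', 0.54, array([284., 164.,   8.,   8.])), ('bottle', 0.36, array([324., 180.,  14.,  12.])), ('tin', 0.79, array([259., 176.,  21.,  22.])), ('tin', 0.68, array([326., 181.,  14.,  14.])), ('tape', 0.73, array([384., 174.,  24.,  19.])), ('tape', 0.61, array([285., 164.,   9.,   9.]))]
side bottle mid [253. 214.] tin [300. 201.] tape [326. 162.]
the job is handed in; nothing more can be done
None
```

I handed the job in at about 31 s: in my last camera checks the bottle, tin, tape and battery were all in their holders, released and with the gripper clear. No verdict came back, and I viewed 15 pictures, one over the limit of 14.

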